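# Shut and latch a control box

## Robot

A 7-joint arm with a two-finger parallel gripper is mounted at the origin on a cart in front of the work surface, level with it; the furniture and walls round the work are solid. World frame = base frame: x ahead of the robot, y to its left, z up, the work surface at z = 0. Lengths are in m, angles in rad, forces in N, time in s.
With the tool pointing down it reaches from about 0.4 to 0.875 m from the base axis. Payload 19.3 kg.
Tool frame: the origin (TCP) lies midway between the tips of the shut fingers; the grasp point (between the pads) lies 19 mm behind it; z points along the fingers, y is the line along which they close (so a half turn about z gives the same grasp; the last joint's range is limited). The gripper opens to 85 mm and grips with 20 to 120 N. Pads are 22 mm wide; open, the fingers measure 114 mm over their backs; the gripper's body (76 mm by 85 mm) begins 54 mm behind the grasp point. The pads swing forward as they close: fully open they stand 13 mm farther back than shut.
Start: joints at [-1.296, 0.521, -0.036, 1.599, 0.021, 1.021, -0.113], TCP at [0.211, 0.588, 0.21] pointing down, gripper open.
Joint ranges: [-2.91, 2.91], [-0.3, 2.13], [-1.5, 1.42], [0.17, 2.43], [-1.26, 4.41], [0.16, 1.93], [-2.52, 2.52]. Speed limits (rad/s): [1.89, 1.89, 2.39, 2.39, 3.01, 3.01, 3.01].

## Interface

Orientations are given as [roll, pitch, yaw] about the fixed x, y, z axes, in that order (R = Rz(yaw) Ry(pitch) Rx(roll)).
In Python, from workcell import * gives the robot as it stands. The module is installed in compiled form; this text tells all that it offers.
- The arm moves only by the tool play_rows, never from a script. Its argument "deltas" is a list of rows, each a list of 7 numbers: the shift along the tool's x, y, z in units of 500 mm (1.0 is 500 mm), then the turn, a rotation vector about the tool's x, y, z in units of 120 degrees (1.0 is 120 degrees), then the closure, from 0 (fully open) to 1 (shut). A call has 1 to 10 rows; each row is the pose to reach, as a shift and turn from the pose commanded when the call began, along the tool's axes at that moment; what a row does not reach only later rows make up. A row lasts 1/10 s, in which the tool goes at most 50 mm and 8.59 degrees, less where a joint would pass 70% of its speed; a pose out of reach is approached as far as the arm can. A call with a number of a shift or a turn outside -1 to 1 is refused whole. A call with a gripper value outside its range is refused whole. The fingers move at their own pace and stop on an object; "newtons" is the grip in N (left out, the last holds). Time passes only in rows, so rows that repeat a pose let the fingers close. It gives the time, the measured TCP pose, the force, the opening and the grip force at its end, in the units of the state.
- observe(): the state, without advancing time (a new reading comes with each control period).
- grab_frame(name): name is "scene" or "side" or "wrist"; returns the picture (400x640x3 uint8, red, green, blue); there is no depth.
- get_calibration(name): a dict with "fovy" (degrees; the focal length in pixels is half the picture's height over the tangent of half this angle, whatever the lens; pixels are square), "cx", "cy" (the principal point, pixels), "xyz" and "rotation" of the camera in the world. Camera axes: x right, y down, z forward; pixel columns grow to the right and rows downward; lengths in m; the calibration is good to about 2 mm. A picture is of the moment at which its call begins: read the wrist's pose just before it. get_calibration takes no time and is no camera call; for the wrist camera it gives the pose at the moment of the call.
- job_done(): hands the job in; it is judged then, once.
The state is a dict: "clock": time; "qpos": joint angles; "qd": joint speeds; "joint_efforts": joint torques, N m; "position": TCP position; "tool_rot": TCP orientation; "force": force on the tool from outside, world axes, zero at the start; "moment": the same for the moment, N m; "grip_width": finger opening in m; "finger_force": force on a finger pad.
Only numpy, scipy, OpenCV 4.12 (cv2) and the standard library are available. Lean on these libraries where they do the work, as an engineer would, in place of code of your own. Each camera call takes 0.05 s, during which the arm holds its last target. There are 200 camera calls.

## Task

Swing the open door of the grey control box shut onto its seal. Then gently press the door down against the seal by its wing knob and turn the knob clockwise, all the way to its stop, so that the hidden tongue goes behind the frame edge and holds the door shut. How far to press must be felt: too little or too much and the tongue meets the frame; never force it,  and leave the things around the box where they are.

Things in the scene. Friction and masses are not known exactly. Their poses are not given: they have to be found in the camera images.
- box: Fixed grey steel control box lying on its back on the bench, 200 mm along its x, 220 mm along its y, mouth upward. Origin: centre of the underside; z up; its -x side is the front (toward the robot at yaw 0), where the door latches; the hinge is along the far +x edge.
- mouth_frame: Steel frame round the box's mouth; same origin and axes as box. Its front edge is a channel along y, open to the inside: flanges above and below a slot 6.8 mm high, inner edge at box x = -0.076. The tongue must end in the slot, under the upper flange. The channel's height differs from box to box: flange underside 75 to 81 mm above the bench. Not measurable, only felt.
- seal_mid (a point): Middle of the top of the springy black seal strip under the door's free edge, unsqueezed, 199 mm from the hinge; about 1.25 N per mm. The tongue comes level with the slot at a squeeze of 3.5 to 9.5 mm (depending on the channel's height), which takes 5 to 16 N down at the knob, and stays level for about 1.5 mm more; pressed deeper it meets the lower flange.
- door: Grey door plate, 212 mm (x) by 240 mm (y) by 6 mm. Origin on the hinge axis, at box (0.105, 0, 0.092), parallel to the box's y; the plate reaches from there along its own -x; its own z points out of the outer face, which is at own z = 0.006. Hinge friction (0.22 N m) lets it stand at any angle.
- door_angle (a joint): Door hinge angle, rad. 0 = level, just touching the unsqueezed seal; positive = open (free edge raised; it starts at 0.40 to 0.75); negative = pressed into the seal, 0.005 rad per mm of squeeze. More than 25 N of the door or the tongue on the frame is too much.
- knob (a joint): Knob angle, rad, growing clockwise seen from above (door shut). 0 = wings parallel to the box's front edge, tongue toward the box's -y; 1.58 = hard stop, tongue to the front, in the slot. Starts at 0 to 0.3; stays where left (friction 0.06 N m). With the door pressed too little or too far, the tongue blocks on a flange's inner edge at about 0.4 to 0.6; a twist of 0.3 N m is plenty.
- knob_top (a point): Centre of the top of the black wing knob, on its axis, 34 mm out from the door's outer face. Axes: y along the wings, z out of the door. The wings form an upright bar 50 mm long (y), 10 mm thick (x), 28 mm high, on a round collar 52 mm across, 6 mm thick that turns with it. Grip it across its thickness; push it by its collar. Axis 160 mm from the hinge; white mark at the tongue's end (-y).
- tongue_tip (a point): Upper side of the tip of the hidden steel cam tongue, which turns with the knob under the door: 36 mm from the knob's axis along the knob's -y, 12 mm wide, 5 mm thick, its top 7.9 mm below the door's underside. Axes as knob_top.
- door_press (a point): Point on the door's outer face to push it shut, 187 mm from the hinge axis and 70 mm to the door's +y side of the knob axis. Axes as door.
- tape_measure: Bystander: yellow and black tape measure, 42x75x65 mm. Leave alone.
- offcut_3: Bystander: pale hardwood off-cut, 60x90x19 mm. Leave alone.
- chisel_3: Bystander: bench chisel with a red handle, 26x255x29 mm. Leave alone.
- wood_block: Bystander: small pine block, 40x70x22 mm. Leave alone.
- wax_tin: Bystander: low round tin with a green lid, 72 mm across, 27 mm high. Leave alone.

How it is judged:
By the outcome, as a careful person would: the job done as asked, in the order asked, and still so for the second after the job is handed in, with the robot touching nothing.
It also fails if it takes over 67 s, if anything falls off the work surface, if the arm or the gripper's body presses on something with over 40 N, if the wrist force passes 120 N, or if a joint passes its speed limit or range.

## Working session

There is one attempt and no reset: what is moved stays moved. The work goes in short steps, Python scripts to look and compute and a tool call to move; the robot and the scene stay as the last step left them, time stands still between calls to the robot, and variables do not carry over. Pictures are saved under pics/ and viewed, at most 10 in all, crops included, and the job is handed in when it is done.

Besides the shell and the picture viewer there is one more tool, called by a JSON object that holds its "fn" and its "kwargs", one argument or row to a line. play_rows: Moves the arm, as the interface text tells. Its arguments: {"type":"object","properties":{"deltas":{"type":"array"},"newtons":{"type":"number"}},"required":["deltas"]}

```bash
mkdir -p pics
python3 - <<'E'
from workcell import *
import cv2,numpy as np
np.set_printoptions(precision=4,suppress=True)
for n in ["scene","side"]:
    f=grab_frame(n); cv2.imwrite(f"pics/{n}0.png",f[:,:,::-1]); print(n,get_calibration(n))
print(observe())
E
```

```text
scene {'fovy': 51.90938573222595, 'cx': 319.011992037171, 'cy': 199.6269734417647, 'xyz': array([-0.0451, -0.5712,  0.7873]), 'rotation': array([-2.3187, -0.0122, -0.8556])}
side {'fovy': 52.9811992005923, 'cx': 314.79673040992606, 'cy': 195.97290657644066, 'xyz': array([0.9071, 0.4781, 0.9608]), 'rotation': array([-2.4522, -0.0127,  2.6073])}
{'clock': 0.1, 'qpos': array([-1.2962,  0.522 , -0.0363,  1.6   ,  0.0212,  1.0211, -0.1128]), 'qd': array([ 0.0017, -0.0019, -0.0003, -0.0011,  0.0002, -0.0009, -0.0002]), 'joint_efforts': array([  0.005 , -92.8475,   1.9852, -37.052 ,   0.0182,   0.0055,
         0.0001]), 'position': array([0.2112, 0.5879, 0.2095]), 'tool_rot': array([-3.1405,  0.0001,  2.7968]), 'force': array([-0.9216, -0.3457,  0.0553]), 'moment': array([ 0.0883,  0.0101, -0.016 ]), 'finger_force': 0.0, 'grip_width': 0.08541768581626082}
```

View pics/scene0.png

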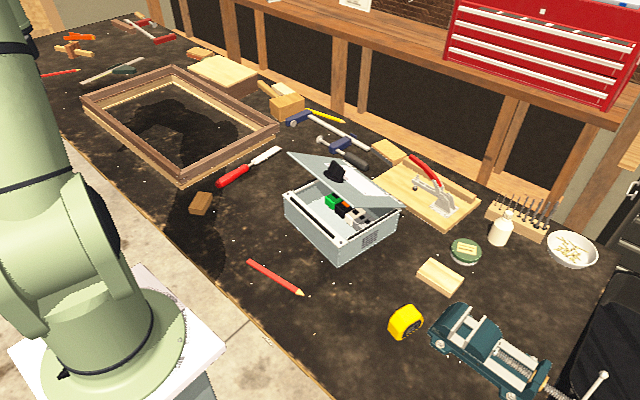

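View pics/side0.png

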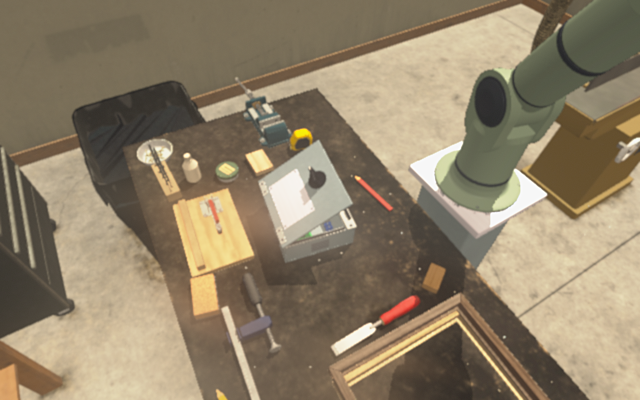

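Scene view: box at about (340,215) with the door open and the knob at (333,172). Side view: door outer face with the knob at (316,178). I'll enlarge both.

Run:
```python
import cv2,numpy as np
a=cv2.imread('pics/scene0.png')[140:270,275:408]; b=cv2.imread('pics/side0.png')[135:268,245:365]
r=lambda i,s:cv2.resize(i,None,fx=s,fy=s,interpolation=cv2.INTER_CUBIC)
a=r(a,3);b=r(b,3)
h=max(a.shape[0],b.shape[0]);o=np.zeros((h,a.shape[1]+b.shape[1],3),np.uint8)
o[:a.shape[0],:a.shape[1]]=a;o[:b.shape[0],a.shape[1]:]=b
cv2.imwrite('pics/crop0.png',o);print(a.shape,b.shape)
```

```text
(390, 399, 3) (399, 360, 3)
```

View pics/crop0.png

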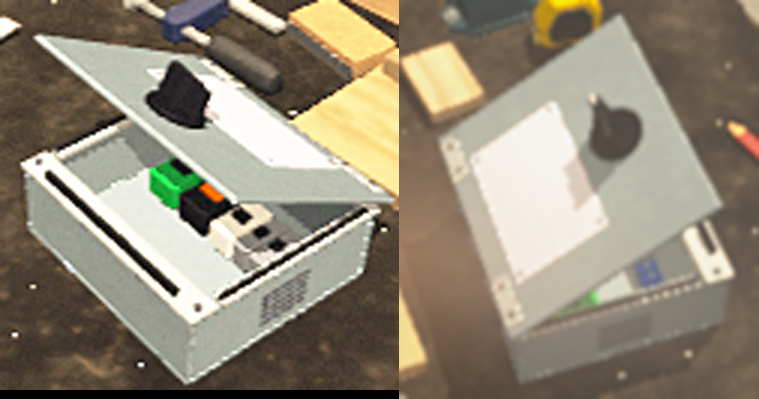

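```bash
cat > h.py <<'E'
import numpy as np,cv2
from scipy.spatial.transform import Rotation as R
from scipy.optimize import least_squares
def proj(c,P):
    Rc=R.from_euler('xyz',c['rotation']).as_matrix(); p=(np.asarray(P)-c['xyz'])@Rc
    f=200/np.tan(np.radians(c['fovy']/2)); return p[:,:2]/p[:,2:]*f+[c['cx'],c['cy']]
def box(b,P): return np.asarray(P)@R.from_euler('z',b[2]).as_matrix().T+[b[0],b[1],0]
def door(b,a,P): # a positive opens (free -x edge up)
    return box(b,np.asarray(P)@R.from_euler('y',a).as_matrix().T+[.105,0,.092])
E
python3 - <<'E'
from workcell import *
from h import *
S,D=get_calibration('scene'),get_calibration('side')
def res(v,full=False):
    b,a,H=v[:3],v[3],v[4]
    bs=box(b,[[-.1,.11,H],[-.1,-.11,H],[-.1,-.11,0],[-.1,.11,0]])
    T=.006
    ds=door(b,a,[[-.212,.12,T],[-.212,-.12,T],[0,-.12,T]])
    dd=door(b,a,[[-.212,-.12,T],[-.212,.12,T],[0,-.12,T],[0,.12,T]])
    bd=box(b,[[-.1,.11,H]])
    e=np.r_[proj(S,bs)-[[283,195.3],[338.3,247.7],[337.3,267.3],[285,217.3]],proj(S,ds)-[[287.3,152.3],[355,207.7],[405.7,206.7]],
      proj(D,dd)-[[318.7,140.3],[352,203.3],[259.3,181.7],[282.7,245.7]],proj(D,bd)-[[356.3,226.7]]]
    return e if full else e.ravel()
for y in(-.5,0,.5):
    s=least_squares(res,[.6,-.1,y,.55,.085],loss='soft_l1');print(s.x.round(4),s.cost)
print(res(s.x,True).round(1))
b,a=s.x[:3],s.x[3]
print('knobtop',door(b,a,[[-.16,0,.04]]),door(b,0,[[-.16,0,.04]]))
t=door(b,a,[[-.16,0,.04],[-.16,-.025,.04],[-.16,.025,.04]]);print(proj(S,t),proj(D,t))
E
```

```text
[ 0.5651 -0.1245 -0.1887  0.5038  0.0786] 10.306359314702199
[ 0.5651 -0.1245 -0.1887  0.5038  0.0786] 10.306359314724778
[ 0.5651 -0.1245 -0.1887  0.5038  0.0786] 10.306359314704938
[[-0.1  0.3]
 [ 0.1 -0. ]
 [-0.3  1.9]
 [-0.7 -0.1]
 [-1.5 -0.1]
 [-2.6 -0.4]
 [ 0.7 -1.3]
 [-0.2 -1. ]
 [ 0.5 -0.2]
 [-2.1 -1.5]
 [-1.4  1.6]
 [-1.4 -0.5]]
knobtop [[ 0.54959291 -0.12154964  0.20427132]] [[ 0.51109892 -0.1141986   0.132     ]]
[[337.93421569 165.61458857]
 [345.07233233 171.06778992]
 [331.0091196  160.32412538]] [[311.9636016  173.52649581]
 [308.74484094 166.83501328]
 [315.27692442 180.41456365]]
```

```bash
cat >> h.py <<'E'
B=np.array([.5651,-.1245,-.1887])
def delta(pos,yaw,o):
    T=R.from_euler('xyz',o['tool_rot']); G=R.from_euler('xyz',[np.pi,0,yaw])
    d=T.inv().apply(np.asarray(pos)-o['position'])/.5; r=(T.inv()*G).as_rotvec()/np.radians(120)
    print('delta',np.r_[d,r].round(4))
E
python3 - <<'E'
from workcell import *
from h import *
o=observe()
for a in (.504,.4,.3,.2,.1,0.02):
    p=door(B,a,[[-.187,.07,.006]])[0]; print(a,p.round(4))
p=door(B,.504,[[-.187,.07,.006]])[0]
delta(p+[0,0,.06],1.382,o)
E
```

```text
0.504 [ 0.5234 -0.0453  0.1876]
0.4 [ 0.5145 -0.0436  0.1703]
0.3 [ 0.5076 -0.0423  0.153 ]
0.2 [ 0.5025 -0.0413  0.135 ]
0.1 [ 0.4992 -0.0406  0.1166]
0.02 [ 0.4978 -0.0404  0.1017]
delta [-1.0157e+00 -9.8080e-01 -7.5100e-02 -4.0000e-04  4.0000e-04  6.7550e-01]
```

{"fn": "play_rows", "kwargs": {
  "deltas": [
    [0, 0, -0.08, 0, 0, 0.05, 1],
    [-0.08, -0.08, -0.08, 0, 0, 0.1, 1],
    [-0.15, -0.145, -0.08, 0, 0, 0.15, 1],
    [-0.22, -0.21, -0.08, 0, 0, 0.2, 1],
    [-0.29, -0.28, -0.08, 0, 0, 0.25, 1],
    [-0.36, -0.35, -0.08, 0, 0, 0.3, 1],
    [-0.43, -0.415, -0.08, 0, 0, 0.35, 1],
    [-0.5, -0.48, -0.08, 0, 0, 0.4, 1],
    [-0.57, -0.55, -0.08, 0, 0, 0.45, 1],
    [-0.57, -0.55, -0.08, 0, 0, 0.45, 1]
  ],
  "newtons": 40
}}

```text
clock: 1.1
position: [0.3886, 0.2277, 0.2502]
tool_rot: [3.141, 0.001, 1.843]
force: [-0.7, 0.9, -0.0]
grip_width: 0.0001
finger_force: 0.0
```

Run:
```python
from workcell import *
from h import *
o=observe();print(o['position'],o['tool_rot'],o['qpos'],o['grip_width'],o['force'])
p=door(B,.504,[[-.187,.07,.006]])[0]
delta(p+[0,0,.04],1.382,o)
```

```text
[0.38859656 0.22766469 0.25020967] [3.14126913e+00 1.19058085e-03 1.84301728e+00] [-0.92099396  0.19628601  0.30199932  1.99914297 -0.06955946  0.95608361
 -0.31206961] 8.319901030818e-05 [-0.72895807  0.90369466 -0.03083986]
delta [-5.982e-01  1.128e-01  4.600e-02  3.000e-04  5.000e-04  2.201e-01]
```

{"fn": "play_rows", "kwargs": {
  "deltas": [
    [-0.1, 0.02, 0, 0, 0, 0.04, 1],
    [-0.2, 0.04, 0, 0, 0, 0.08, 1],
    [-0.3, 0.06, 0, 0, 0, 0.12, 1],
    [-0.4, 0.075, 0, 0, 0, 0.16, 1],
    [-0.5, 0.095, 0, 0, 0, 0.2, 1],
    [-0.6, 0.113, 0.01, 0, 0, 0.22, 1],
    [-0.6, 0.113, 0.03, 0, 0, 0.22, 1],
    [-0.6, 0.113, 0.046, 0, 0, 0.22, 1],
    [-0.6, 0.113, 0.046, 0, 0, 0.22, 1]
  ]
}}

```text
clock: 2.0
position: [0.5237, -0.038, 0.2258]
tool_rot: [-3.139, 0.0, 1.395]
force: [0.0, 0.6, 0.1]
grip_width: 0.0004
finger_force: 0.0
```

Run:
```python
from workcell import *
from h import *
o=observe();print(o['position'],o['tool_rot'],o['qpos'],o['force'])
a=grab_frame('wrist');c=get_calibration('wrist');print(c)
s=grab_frame('side')[135:268,245:365]
s=cv2.resize(s,None,fx=2,fy=2)
o_=np.zeros((400,800,3),np.uint8);o_[:,:640]=a;cv2.imwrite('pics/w1.png',a[:,:,::-1])
p=door(B,.504,[[-.187,.07,.006]])[0];print(p,proj(c,[p,door(B,.504,[[-.16,0,.04]])[0]]))
delta(p,1.382,o)
```

```text
[ 0.52374981 -0.03800139  0.22576608] [-3.13913710e+00  2.14135892e-04  1.39486856e+00] [-0.42842086  0.38435832  0.51451376  1.8615271  -0.22788993  0.9564118
  0.01172248] [0.04540616 0.62665196 0.10514903]
{'fovy': 61.27531376005519, 'cx': 323.0660088372763, 'cy': 200.62824009449628, 'xyz': array([0.53774408, 0.0327339 , 0.3898081 ]), 'rotation': array([ 2.85553330e+00,  1.55048186e-03, -1.75623568e-01])}
[ 0.52337173 -0.04526603  0.18756224] [[322.73930646 230.30590165]
 [382.73316376 340.80946321]]
delta [-0.0144  0.002   0.0764 -0.0012  0.0001  0.0061]
```

View pics/w1.png

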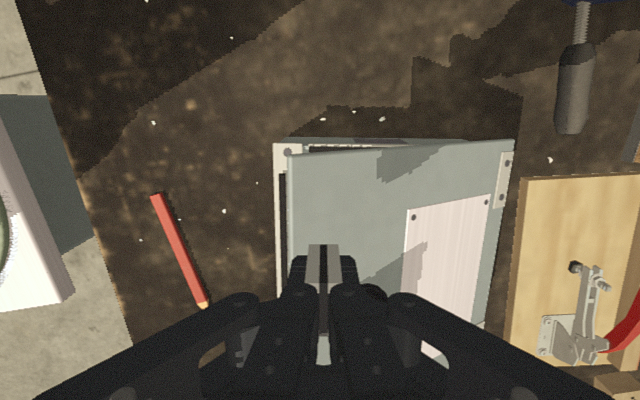

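{"fn": "play_rows", "kwargs": {
  "deltas": [
    [-0.015, 0.002, 0.04, 0, 0, 0, 1],
    [-0.015, 0.002, 0.076, 0, 0, 0, 1],
    [-0.015, -0.007, 0.094, 0, 0, 0, 1],
    [-0.015, -0.016, 0.111, 0, 0, 0, 1],
    [-0.015, -0.023, 0.128, 0, 0, 0, 1],
    [-0.015, -0.03, 0.146, 0, 0, 0, 1],
    [-0.015, -0.035, 0.164, 0, 0, 0, 1],
    [-0.015, -0.04, 0.182, 0, 0, 0, 1],
    [-0.015, -0.044, 0.2, 0, 0, 0, 1],
    [-0.015, -0.047, 0.218, 0, 0, 0, 1]
  ]
}}

```text
clock: 3.1
position: [0.5001, -0.0424, 0.1172]
tool_rot: [-3.142, 0.0, 1.394]
force: [0.3, -0.3, 0.4]
grip_width: 0.0
finger_force: 0.2
```

Run:
```python
from workcell import *
from h import *
o=observe();print(o['position'],o['tool_rot'],o['force'])
for a in(.1,0): delta(door(B,a,[[-.187,.07,.006]])[0],1.382,o)
```

```text
[ 0.50005306 -0.04238943  0.11724614] [-3.14150551e+00  2.79592170e-05  1.39350453e+00] [ 0.26819511 -0.29055672  0.40473334]
delta [ 0.0031 -0.0023  0.0012 -0.      0.      0.0055]
delta [ 0.0032 -0.0054  0.0385 -0.      0.      0.0055]
```

{"fn": "play_rows", "kwargs": {
  "deltas": [
    [0, -0.003, 0.012, 0, 0, 0, 1],
    [0, -0.004, 0.022, 0, 0, 0, 1],
    [0, -0.005, 0.03, 0, 0, 0, 1],
    [0, -0.005, 0.036, 0, 0, 0, 1],
    [0, -0.005, 0.036, 0, 0, 0, 1]
  ]
}}

```text
clock: 3.6
position: [0.4977, -0.042, 0.0998]
tool_rot: [-3.141, 0.0, 1.394]
force: [0.2, 0.5, -0.2]
grip_width: 0.0001
finger_force: 0.0
```

Run:
```python
from workcell import *
from h import *
o=observe();print(o['position'],o['tool_rot'],o['force'],o['moment'])
```

```text
[ 0.49774229 -0.04199298  0.09975638] [-3.14136296e+00  1.02597070e-04  1.39351144e+00] [ 0.18387719  0.52333328 -0.23931949] [-0.02107104  0.00121215  0.05337973]
```

{"fn": "play_rows", "kwargs": {
  "deltas": [
    [0, 0, 0.004, 0, 0, 0, 1],
    [0, 0, 0.007, 0, 0, 0, 1],
    [0, 0, 0.007, 0, 0, 0, 1]
  ]
}}

```text
clock: 3.9
position: [0.4978, -0.042, 0.0964]
tool_rot: [-3.142, 0.0, 1.394]
force: [-0.4, 0.8, -0.1]
grip_width: -0.0
finger_force: 0.0
```

Run:
```python
from workcell import *
from h import *
o=observe();print(o['position'],o['tool_rot'],o['force'],o['moment'])
f=grab_frame('side');c=get_calibration('side');S=get_calibration('scene')
g=grab_frame('scene')
i=np.zeros((400,800,3),np.uint8)
i[:,:400]=cv2.resize(g[145:278,275:408],(400,400));i[:,400:]=cv2.resize(f[135:268,240:373],(400,400))
cv2.imwrite('pics/c2.png',i[:,:,::-1])
for a in(0,.05,.5):
  P=door(B,a,[[-.212,.12,.006],[-.212,-.12,.006],[-.16,0,.04]])
  print(a,(proj(S,P)-[275,145])*3.008,(proj(c,P)-[240,135])*3.008+[400,0])
```

```text
[ 0.49775592 -0.04196724  0.09641581] [-3.14154502e+00  3.82402218e-05  1.39352649e+00] [-0.42950795  0.83831772 -0.07780121] [ 0.00819652  0.00216465 -0.00921146]
0 [[  9.15967279 132.08454424]
 [193.43492162 304.34300935]
 [147.23944337 153.14365742]] [[759.35196625 268.23434065]
 [661.72171353  82.46705819]
 [656.73029475 159.68507995]]
0.05 [[  9.01705575 122.31238728]
 [194.69621485 294.41106414]
 [149.63401894 144.50202322]] [[759.95675955 261.33101715]
 [661.57542033  75.09859157]
 [654.73581449 154.54145209]]
0.5 [[ 32.17946129  22.5727392 ]
 [232.19114635 188.38734471]
 [188.81856252  62.69996929]] [[738.96866334 205.14253842]
 [636.57574281  13.42033042]
 [616.96575232 116.13559211]]
```

View pics/c2.png

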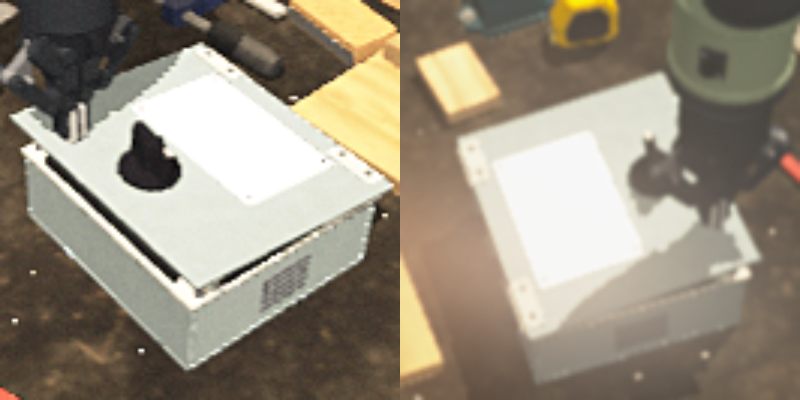

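Scene: the door is nearly shut with its free corners at about (15,113) and (190,282) of the crop, and the fingertip is on it. It looks a bit higher than expected, so I'll refit with both states.

Run:
```python
from workcell import *
from h import *
S,D=get_calibration('scene'),get_calibration('side')
k=3.008
us=lambda L:np.array(L)/k+[275,145]
ud=lambda L:(np.array(L)-[400,0])/k+[240,135]
o=observe()
def res(v,full=False):
    b,a,H,a2=v[:3],v[3],v[4],v[5]
    T=.006
    q=lambda a,L:door(b,a,L)
    F,G,h,g=[-.212,.12,T],[-.212,-.12,T],[0,-.12,T],[0,.12,T]
    e=np.r_[proj(S,box(b,[[-.1,.11,H],[-.1,-.11,H],[-.1,-.11,0],[-.1,.11,0]]))-[[283,195.3],[338.3,247.7],[337.3,267.3],[285,217.3]],
      proj(S,q(a,[F,G,h]))-[[287.3,152.3],[355,207.7],[405.7,206.7]],
      proj(D,q(a,[G,F,h,g]))-[[318.7,140.3],[352,203.3],[259.3,181.7],[282.7,245.7]],proj(D,box(b,[[-.1,.11,H]]))-[[356.3,226.7]],
      proj(S,q(a2,[F,G,h,g]))-us([[14,112],[190,282],[391,186],[198,44]]),
      proj(D,q(a2,[G,F,h,g]))-ud([[660,72],[760,262],[458,136],[532,334]])]
    return e if full else e.ravel()
s=least_squares(res,[.565,-.12,-.19,.5,.08,.05],loss='soft_l1');print(s.x.round(4),s.cost);print(res(s.x,True).round(1).tolist())
t=[o['position']];print('tcp scene',(proj(S,t)-[275,145])*k,'side',(proj(D,t)-[240,135])*k+[400,0])
b=s.x[:3];print(box(b,[[0,0,0]]),'tcp in box',R.from_euler('z',-b[2]).apply(o['position']-[b[0],b[1],0]))
```

```text
[ 0.5647 -0.1239 -0.1916  0.5051  0.0786  0.0918] 18.618062128987958
[[-0.3, 0.1], [-0.4, -0.0], [-0.8, 1.9], [-0.9, -0.3], [-1.7, -0.3], [-3.1, -0.5], [0.4, -1.2], [0.2, -0.9], [0.7, -0.1], [-1.8, -1.6], [-1.3, 1.7], [-1.2, -0.3], [-1.8, 0.5], [1.5, 1.2], [0.5, -1.2], [0.9, -1.5], [0.7, -0.9], [0.2, -1.9], [-1.0, -0.4], [-1.6, 0.9]]
tcp scene [[ 69.72170784 153.72202   ]] side [[710.04134568 232.59256373]]
[[ 0.56467629 -0.12388723  0.        ]] tcp in box [-0.08122311  0.0676847   0.09655928]
```

Run:
```python
from workcell import *
from h import *
o=observe();a=grab_frame('wrist');c=get_calibration('wrist')
print(o['position'],o['force'])
cv2.imwrite('pics/w2.png',a[:,:,::-1])
p=o['position'];print('tcp',proj(c,[p,p+[0,0,.015]]))
B2=np.array([.5647,-.1239,-.1916])
for t in(0,.05,.09): print(t,proj(c,door(B2,t,[[-.212,.12,.006],[0,.12,.006],[-.212,0,.006]])).round().tolist())
print('frame',proj(c,box(B2,[[-.1,.11,.0786]])))
```

```text
[ 0.49782522 -0.04197664  0.09655928] [-0.07404261  0.24133183 -0.48663749]
tcp [[321.36198213 244.12940294]
 [321.21245061 256.77810334]]
0 [[269.0, 143.0], [712.0, 149.0], [275.0, 353.0]]
0.05 [[266.0, 146.0], [713.0, 149.0], [274.0, 367.0]]
0.09 [[265.0, 149.0], [713.0, 149.0], [273.0, 379.0]]
frame [[287.7531654  157.77118691]]
```

View pics/w2.png

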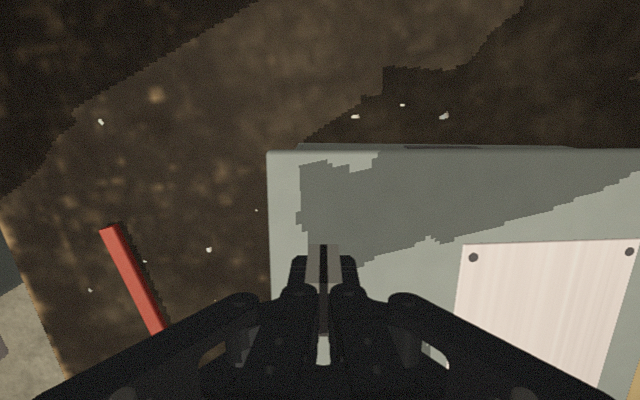

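{"fn": "play_rows", "kwargs": {
  "deltas": [
    [0, 0, 0.004, 0, 0, 0, 1],
    [0, 0, 0.008, 0, 0, 0, 1],
    [0, 0, 0.008, 0, 0, 0, 1]
  ]
}}

```text
clock: 4.35
position: [0.4976, -0.042, 0.0922]
tool_rot: [-3.141, 0.0, 1.394]
force: [-0.0, -0.8, 0.7]
grip_width: 0.0
finger_force: 0.0
```

{"fn": "play_rows", "kwargs": {
  "deltas": [
    [0, 0, 0.004, 0, 0, 0, 1],
    [0, 0, 0.008, 0, 0, 0, 1],
    [0, 0, 0.008, 0, 0, 0, 1]
  ]
}}

```text
clock: 4.65
position: [0.4976, -0.042, 0.0882]
tool_rot: [-3.141, 0.0, 1.394]
force: [0.4, 0.6, 0.0]
grip_width: -0.0002
finger_force: 0.0
```

Run:
```python
from workcell import *
from h import *
o=observe();g=grab_frame('scene');f=grab_frame('side')
k=5
a=cv2.resize(g[150:260,275:355],None,fx=k,fy=k,interpolation=cv2.INTER_CUBIC)
b=cv2.resize(f[150:260,300:380],None,fx=k,fy=k,interpolation=cv2.INTER_CUBIC)
p=[o['position']]
for im,n,off in((a,'scene',(275,150)),(b,'side',(300,150))):
    u=((proj(get_calibration(n),p)[0]-off)*k).astype(int);print(u);cv2.drawMarker(im,tuple(map(int,u)),(255,0,0),cv2.MARKER_CROSS,14,1)
cv2.imwrite('pics/c3.png',np.hstack([a,b])[:,:,::-1])
```

```text
[116 242]
[214 320]
```

View pics/c3.png

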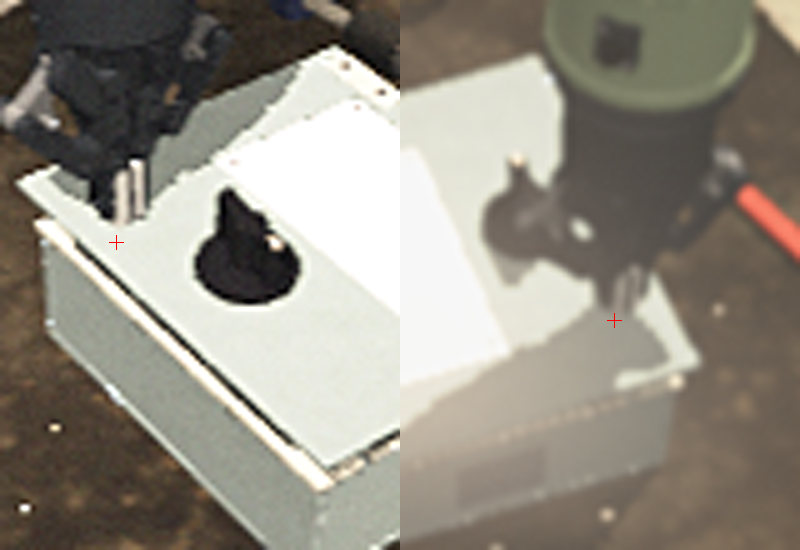

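Both cameras show the real fingertips about 17 mm above the reported TCP, at scene (128,215) and side (625,312) in the crop. The door is touched and about 0.035 rad open. I'll keep pressing by feel.

{"fn": "play_rows", "kwargs": {
  "deltas": [
    [0, 0, 0.004, 0, 0, 0, 1],
    [0, 0, 0.008, 0, 0, 0, 1],
    [0, 0, 0.008, 0, 0, 0, 1]
  ]
}}

```text
clock: 5.05
position: [0.4977, -0.042, 0.0842]
tool_rot: [-3.141, 0.0, 1.393]
force: [-0.4, 0.1, -0.5]
grip_width: -0.0001
finger_force: 0.0
```

{"fn": "play_rows", "kwargs": {
  "deltas": [
    [0, 0, 0.004, 0, 0, 0, 1],
    [0, 0, 0.004, 0, 0, 0, 1]
  ]
}}

```text
clock: 5.25
position: [0.4977, -0.042, 0.0823]
tool_rot: [-3.141, 0.0, 1.394]
force: [0.1, -0.4, -0.4]
grip_width: -0.0001
finger_force: 0.0
```

{"fn": "play_rows", "kwargs": {
  "deltas": [
    [0, 0, 0.004, 0, 0, 0, 1],
    [0, 0, 0.004, 0, 0, 0, 1]
  ]
}}

```text
clock: 5.45
position: [0.4977, -0.042, 0.0803]
tool_rot: [-3.141, 0.0, 1.394]
force: [-1.0, 0.7, 1.0]
grip_width: 0.0004
finger_force: 0.0
```

{"fn": "play_rows", "kwargs": {
  "deltas": [
    [0, 0, 0.004, 0, 0, 0, 1],
    [0, 0, 0.004, 0, 0, 0, 1]
  ]
}}

```text
clock: 5.65
position: [0.4977, -0.042, 0.0783]
tool_rot: [-3.141, 0.0, 1.394]
force: [0.4, 0.6, -0.0]
grip_width: 0.0003
finger_force: 0.0
```

{"fn": "play_rows", "kwargs": {
  "deltas": [
    [0, 0, 0.004, 0, 0, 0, 1],
    [0, 0, 0.004, 0, 0, 0, 1]
  ]
}}

```text
clock: 5.85
position: [0.4977, -0.042, 0.0763]
tool_rot: [-3.141, 0.0, 1.394]
force: [0.2, -1.0, -0.7]
grip_width: 0.0001
finger_force: 0.0
```

{"fn": "play_rows", "kwargs": {
  "deltas": [
    [0, 0, 0.004, 0, 0, 0, 1],
    [0, 0, 0.004, 0, 0, 0, 1]
  ]
}}

```text
clock: 6.05
position: [0.4978, -0.042, 0.0744]
tool_rot: [-3.142, 0.0, 1.394]
force: [0.4, -0.9, 1.0]
grip_width: -0.0001
finger_force: 0.4
```

Run:
```python
from workcell import *
from h import *
o=observe();print(o['position'],o['force'],o['moment'],o['joint_efforts']);g=grab_frame('scene');f=grab_frame('side');w=grab_frame('wrist')
k=5
a=cv2.resize(g[150:260,275:355],None,fx=k,fy=k,interpolation=cv2.INTER_CUBIC)
b=cv2.resize(f[150:260,300:380],None,fx=k,fy=k,interpolation=cv2.INTER_CUBIC)
cv2.imwrite('pics/c4.png',np.hstack([a,b])[:,:,::-1])
cv2.imwrite('pics/w4.png',w[:,:,::-1])
c=get_calibration('wrist')
p=o['position'];d=R.from_euler('z',o['tool_rot'][2]).apply([.011,0,0])
for z in(0,.01,.017,.02):print(z,proj(c,[p+d+[0,0,z]]))
```

```text
[ 0.49775519 -0.04196161  0.07438323] [ 0.35354208 -0.94688328  0.99407089] [0.0511521  0.03015708 0.00082303] [ 1.21422359e-01 -7.68559599e+01  1.05210605e+01 -2.21985608e+01
 -1.70796382e-02 -1.63715319e-01  4.49713413e-02]
0 [[321.31801199 224.31929611]]
0.01 [[321.21354715 231.50519621]]
0.017 [[321.13285396 237.05589875]]
0.02 [[321.0961267  239.58228387]]
```

View pics/c4.png

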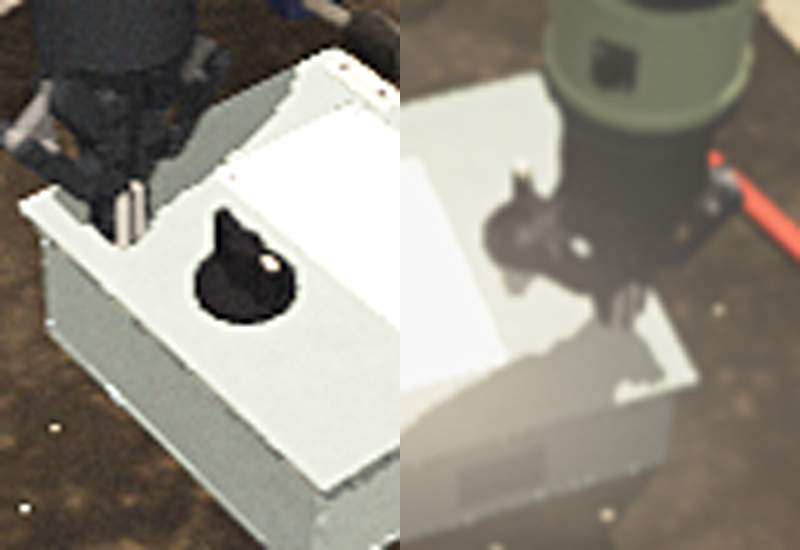

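Scene: the door is now about level, with its corner at crop (20,205). I'll keep pressing until the seal is felt.

{"fn": "play_rows", "kwargs": {
  "deltas": [
    [0, 0, 0.004, 0, 0, 0, 1],
    [0, 0, 0.004, 0, 0, 0, 1]
  ]
}}

```text
clock: 6.4
position: [0.4978, -0.042, 0.0725]
tool_rot: [3.142, -0.0, 1.394]
force: [-0.8, -0.1, 4.1]
grip_width: -0.0
finger_force: 1.9
```

{"fn": "play_rows", "kwargs": {
  "deltas": [
    [0, 0, 0.004, 0, 0, 0, 1],
    [0, 0, 0.004, 0, 0, 0, 1]
  ]
}}

```text
clock: 6.6
position: [0.4978, -0.042, 0.0706]
tool_rot: [3.142, -0.0, 1.393]
force: [-2.3, 0.3, 6.4]
grip_width: 0.0001
finger_force: 3.4
```

The seal is felt: the force rises from TCP z of about 0.0748, which gives the true tip offset as 23 mm. I'll retract and move over the knob with the gripper open.

{"fn": "play_rows", "kwargs": {
  "deltas": [
    [0, 0, -0.06, 0, 0, 0, 1],
    [0, 0, -0.15, 0, 0, 0, 0.8],
    [0, 0, -0.24, 0, 0, 0, 0.5],
    [-0.05, 0.02, -0.28, 0, 0, 0, 0.2],
    [-0.136, 0.05, -0.28, 0, 0, 0, 0],
    [-0.136, 0.05, -0.28, 0, 0, 0, 0],
    [-0.136, 0.05, -0.28, 0, 0, 0, 0],
    [-0.136, 0.05, -0.28, 0, 0, 0, 0]
  ]
}}

```text
clock: 7.4
position: [0.5102, -0.1127, 0.2102]
tool_rot: [-3.141, -0.0, 1.394]
force: [-0.1, 1.4, 0.1]
grip_width: 0.0858
finger_force: 0.0
```

Run:
```python
from workcell import *
from h import *
o=observe();w=grab_frame('wrist');c=get_calibration('wrist')
print(o['position'],o['tool_rot'],o['force'],o['grip_width'])
cv2.imwrite('pics/w5.png',w[:,:,::-1])
B2=np.array([.5647,-.1239,-.1916])
L=[[-.16,0,.04],[-.16,-.025,.04],[-.16,.025,.04],[-.16,0,.012],[-.212,.12,.006],[-.212,-.12,.006],[0,.12,.006]]
print(proj(c,door(B2,0,L)).round(1).tolist())
```

```text
[ 0.51020251 -0.11270099  0.21018394] [-3.14092371e+00 -1.88104460e-04  1.39404815e+00] [-0.06066177  1.41143828  0.10349339] 0.08577665688073759
[[322.8, 202.8], [322.3, 233.9], [323.3, 169.8], [322.8, 193.0], [255.2, 33.8], [265.8, 313.4], [540.0, 38.5]]
```

View pics/w5.png

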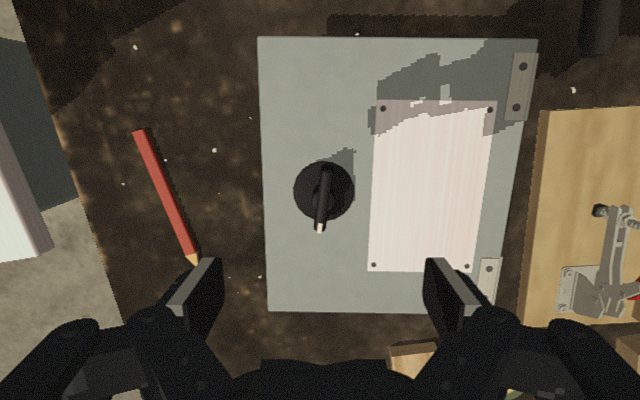

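Run:
```python
from workcell import *
from h import *
w=cv2.imread('pics/w5.png');g=cv2.cvtColor(w,cv2.COLOR_BGR2GRAY)
m=(g<60).astype(np.uint8);m[:,:285]=0;m[:,365:]=0;m[:150]=0;m[245:]=0
n,l,st,ce=cv2.connectedComponentsWithStats(m);i=1+np.argmax(st[1:,4]);print(st[i],ce[i])
for t in(25,35,60):
  mm=((g<t)&(l==i));
  for r in(170,180,190,200,210): 
    x=np.flatnonzero(mm[r]);print(t,r,x.min() if len(x) else 0,x.max() if len(x) else 0,end=' | ')
  print()
# white mark
v=(w.min(2)>150);v[:,:305]=0;v[:,335:]=0;v[:215]=0;v[245:]=0
y,x=np.nonzero(v);print('mark',x.mean(),y.mean(),x.min(),x.max(),y.min(),y.max())
from workcell import *
c=get_calibration('wrist');B2=np.array([.5647,-.1239,-.1916])
th=np.linspace(0,6.28,40)
e=proj(c,door(B2,0,np.c_[-.16+.026*np.cos(th),.026*np.sin(th),0*th+.012]));print('collar pred',e.min(0),e.max(0))
for k in(0,.05,.1):
  print(k,proj(c,door(B2,0,[[-.16-.025*np.sin(k),-.025*np.cos(k),.04],[-.16-.025*np.sin(k),-.025*np.cos(k),.03],[-.16+.025*np.sin(k),.025*np.cos(k),.04]])).round(1).tolist())
big=cv2.resize(w[150:250,280:370],None,fx=6,fy=6,interpolation=cv2.INTER_CUBIC);cv2.imwrite('pics/k.png',big)
```

```text
[ 294  161   60   70 2802] [323.44218415 190.94789436]
25 170 322 342 | 25 180 319 350 | 25 190 314 345 | 25 200 328 343 | 25 210 328 340 | 
35 170 321 344 | 35 180 312 350 | 35 190 313 352 | 35 200 318 346 | 35 210 316 344 | 
60 170 302 345 | 60 180 296 351 | 60 190 294 353 | 60 200 296 352 | 60 210 301 345 | 
mark 319.04651162790697 228.37209302325581 311 321 223 233
collar pred [291.41619742 161.80698072] [354.25743108 222.56131601]
0 [[322.3, 233.9], [322.3, 229.2], [323.3, 169.8]]
0.05 [[320.6, 233.9], [320.7, 229.2], [325.0, 169.9]]
0.1 [[319.0, 233.7], [319.2, 229.0], [326.7, 170.0]]
```

View pics/k.png

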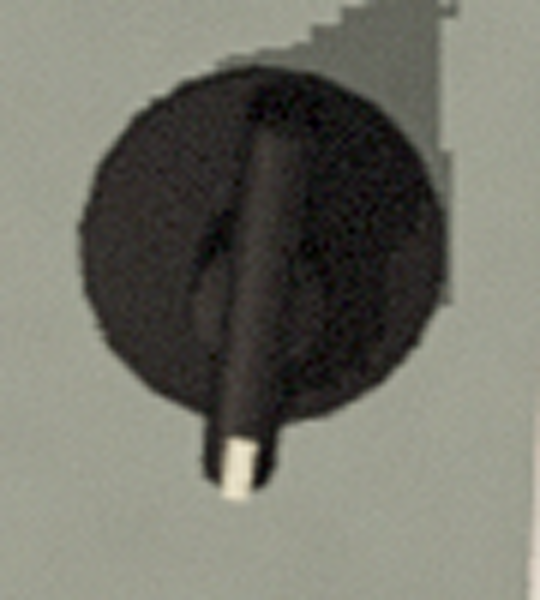

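Knob: collar centre at (323.5,190.7), white mark at (319,230), so the knob angle is about 0.09. The position agrees with the fit to 1 mm. Now down and grip.

{"fn": "play_rows", "kwargs": {
  "deltas": [
    [0, 0.001, 0.07, 0, 0, 0.03, 0],
    [0, 0.001, 0.15, 0, 0, 0.05, 0],
    [0, 0.001, 0.21, 0, 0, 0.05, 0],
    [0, 0.001, 0.248, 0, 0, 0.05, 0],
    [0, 0.001, 0.248, 0, 0, 0.05, 0.5],
    [0, 0.001, 0.248, 0, 0, 0.05, 0.7],
    [0, 0.001, 0.248, 0, 0, 0.05, 0.8],
    [0, 0.001, 0.248, 0, 0, 0.05, 0.8]
  ],
  "newtons": 40
}}

```text
clock: 8.25
position: [0.5115, -0.1132, 0.0876]
tool_rot: [3.14, -0.0, 1.289]
force: [-0.4, -0.2, 0.2]
grip_width: 0.0282
finger_force: 0.0
```

{"fn": "play_rows", "kwargs": {
  "deltas": [
    [0, 0, 0, 0, 0, 0, 0.9],
    [0, 0, 0, 0, 0, 0, 1],
    [0, 0, 0, 0, 0, 0, 1],
    [0, 0, 0, 0, 0, 0, 1]
  ]
}}

```text
clock: 8.65
position: [0.5103, -0.1131, 0.0869]
tool_rot: [-3.141, -0.001, 1.289]
force: [-5.6, 2.2, 6.7]
grip_width: 0.0094
finger_force: 43.3
```

Run:
```python
from workcell import *
o=observe();print(o)
```

```text
{'clock': 8.65, 'qpos': array([-0.21718742,  0.58650688,  0.44438133,  1.98876526, -0.40334288,
        0.6532175 ,  0.20525374]), 'qd': array([ 3.29256197e-04,  2.97048873e-05,  1.02916523e-03, -5.06124847e-04,
       -3.92621497e-04,  9.25445375e-04,  3.20436735e-04]), 'joint_efforts': array([ 4.01315438e-01, -7.72852421e+01,  1.22065982e+01, -2.63820952e+01,
       -6.74657151e-02, -1.71786178e+00,  4.27199830e-02]), 'position': array([ 0.51031339, -0.11309401,  0.08688945]), 'tool_rot': array([-3.14065302e+00, -5.14672367e-04,  1.28873652e+00]), 'force': array([-5.57240358,  2.18891303,  6.69415044]), 'moment': array([ 0.42721914,  0.98458193, -0.00320828]), 'finger_force': 43.34783434867859, 'grip_width': 0.009413507919277937}
```

{"fn": "play_rows", "kwargs": {
  "deltas": [
    [0, -0.0025, 0, 0, 0, 0, 1],
    [0, -0.0025, 0, 0, 0, 0.03, 1],
    [0, -0.0025, 0, 0, 0, 0.06, 1],
    [0, -0.0025, 0, 0, 0, 0.09, 1],
    [0, -0.0025, 0, 0, 0, 0.12, 1],
    [0, -0.0025, 0, 0, 0, 0.12, 1]
  ]
}}

```text
clock: 9.25
position: [0.5103, -0.1132, 0.087]
tool_rot: [3.14, -0.0, 1.036]
force: [0.9, 0.2, 5.4]
grip_width: 0.0092
finger_force: 43.2
```

```bash
cat > s.py <<'E'
from workcell import *
import numpy as np
o=observe();np.set_printoptions(precision=3,suppress=True)
F=o['force'];y=o['tool_rot'][2];print('clk',o['clock'],'pos',o['position']*1000,'rot',o['tool_rot'],'knob',1.379-y,'F',F,'tool xy',F[0]*np.cos(y)+F[1]*np.sin(y),F[0]*np.sin(y)-F[1]*np.cos(y),'M',o['moment'],'w',o['grip_width'],o['finger_force'],'q7',o['qpos'][6],'s~',(F[2]-1.375)/1.555)
E
python3 s.py
```

```text
clk 9.25 pos [ 510.343 -113.151   87.047] rot [ 3.14  -0.     1.036] knob 0.3429942836416515 F [0.876 0.245 5.358] tool xy 0.6570632693656211 0.6287627898410463 M [-0.066 -0.39  -0.07 ] w 0.00920632846456687 43.22230517864227 q7 0.015391741864358271 s~ 2.561661790859665
```

{"fn": "play_rows", "kwargs": {
  "deltas": [
    [0, 0, 0.0024, 0, 0, 0, 1],
    [0, 0, 0.0024, 0, 0, 0, 1],
    [0, 0, 0.0024, 0, 0, 0, 1]
  ]
}}

```text
clock: 9.55
position: [0.5102, -0.1131, 0.0859]
tool_rot: [3.14, -0.001, 1.039]
force: [-0.6, 0.5, 6.3]
grip_width: 0.0091
finger_force: 43.4
```

```bash
python3 s.py
```

```text
clk 9.55 pos [ 510.244 -113.13    85.867] rot [ 3.14  -0.001  1.039] knob 0.3404931681492007 F [-0.61   0.533  6.303] tool xy 0.14941853217362877 -0.7958051713816359 M [-0.015 -0.368 -0.069] w 0.009076804605432108 43.419227600097656 q7 0.018665732417788742 s~ 3.168978023090705
```

{"fn": "play_rows", "kwargs": {
  "deltas": [
    [0, 0, 0, 0, 0, 0.02, 1],
    [0, 0, 0, 0, 0, 0.04, 1],
    [0, 0, 0, 0, 0, 0.04, 1]
  ]
}}

```text
clock: 9.85
position: [0.5103, -0.1132, 0.0859]
tool_rot: [3.14, -0.001, 0.953]
force: [-1.0, 0.8, 7.2]
grip_width: 0.0094
finger_force: 43.6
```

```bash
python3 s.py
```

```text
clk 9.85 pos [ 510.26  -113.175   85.88 ] rot [ 3.14  -0.001  0.953] knob 0.42584544144681313 F [-1.     0.79   7.219] tool xy 0.06474719317103828 -1.2729272734586834 M [-0.039 -0.428 -0.062] w 0.009396810724212282 43.61198365688324 q7 -0.04533887265756063 s~ 3.7583739201369935
```

{"fn": "play_rows", "kwargs": {
  "deltas": [
    [0, 0, 0, 0, 0, 0.02, 1],
    [0, 0, 0, 0, 0, 0.04, 1],
    [0, 0, 0, 0, 0, 0.04, 1]
  ]
}}

```text
clock: 10.15
position: [0.5103, -0.1132, 0.0859]
tool_rot: [3.14, -0.001, 0.869]
force: [-0.7, 0.0, 7.6]
grip_width: 0.0089
finger_force: 43.6
```

```bash
python3 s.py
```

```text
clk 10.15 pos [ 510.276 -113.204   85.887] rot [ 3.14  -0.001  0.869] knob 0.5096208145875776 F [-0.749  0.006  7.63 ] tool xy -0.47833577929083615 -0.575973158301428 M [-0.103 -0.363 -0.027] w 0.008866476287300855 43.58094871044159 q7 -0.1081964923637648 s~ 4.022554919747273
```

{"fn": "play_rows", "kwargs": {
  "deltas": [
    [0, 0, 0, 0, 0, 0.02, 1],
    [0, 0, 0, 0, 0, 0.04, 1],
    [0, 0, 0, 0, 0, 0.04, 1]
  ]
}}

```text
clock: 10.45
position: [0.5103, -0.1132, 0.0859]
tool_rot: [3.14, -0.001, 0.786]
force: [-0.4, 0.2, 6.8]
grip_width: 0.0092
finger_force: 43.5
```

```bash
python3 s.py
```

```text
clk 10.45 pos [ 510.328 -113.214   85.883] rot [ 3.14  -0.001  0.786] knob 0.5933974417276977 F [-0.423  0.235  6.791] tool xy -0.13275548738649806 -0.46523495707671636 M [-0.086 -0.399 -0.061] w 0.009185453276855297 43.51259171962738 q7 -0.1710427930328898 s~ 3.4828541028457245
```

{"fn": "play_rows", "kwargs": {
  "deltas": [
    [0, 0, 0, 0, 0, 0.02, 1],
    [0, 0, 0, 0, 0, 0.04, 1],
    [0, 0, 0, 0, 0, 0.04, 1]
  ]
}}

```text
clock: 10.75
position: [0.5103, -0.1132, 0.0859]
tool_rot: [3.14, -0.001, 0.702]
force: [-0.6, -0.2, 7.0]
grip_width: 0.0092
finger_force: 43.5
```

```bash
python3 s.py
```

```text
clk 10.75 pos [ 510.321 -113.231   85.872] rot [ 3.14  -0.001  0.702] knob 0.6771614248996496 F [-0.595 -0.223  6.998] tool xy -0.5985375395079914 -0.2141114688716622 M [-0.211 -0.417 -0.07 ] w 0.009183486257497276 43.453824520111084 q7 -0.2339669258100663 s~ 3.6162034598547836
```

{"fn": "play_rows", "kwargs": {
  "deltas": [
    [0, 0, 0, 0, 0, 0.03, 1],
    [0, 0, 0, 0, 0, 0.06, 1],
    [0, 0, 0, 0, 0, 0.06, 1]
  ]
}}

```text
clock: 11.05
position: [0.5104, -0.1133, 0.0858]
tool_rot: [3.14, -0.001, 0.575]
force: [0.7, -1.0, 5.8]
grip_width: 0.009
finger_force: 43.5
```

```bash
python3 s.py
```

```text
clk 11.05 pos [ 510.356 -113.301   85.848] rot [ 3.14  -0.001  0.575] knob 0.8036309141829319 F [ 0.655 -1.029  5.786] tool xy -0.01025597420689206 1.219701146998853 M [-0.208 -0.505 -0.082] w 0.008952456802417439 43.4838992357254 q7 -0.3291033003183911 s~ 2.836808246713246
```

{"fn": "play_rows", "kwargs": {
  "deltas": [
    [0, 0, 0, 0, 0, 0.03, 1],
    [0, 0, 0, 0, 0, 0.06, 1],
    [0, 0, 0, 0, 0, 0.09, 1],
    [0, 0, 0, 0, 0, 0.09, 1]
  ]
}}

```text
clock: 11.45
position: [0.5104, -0.1134, 0.0858]
tool_rot: [3.14, -0.001, 0.387]
force: [0.4, -1.1, 6.6]
grip_width: 0.0091
finger_force: 43.4
```

```bash
python3 s.py
```

```text
clk 11.45 pos [ 510.384 -113.378   85.849] rot [ 3.14  -0.001  0.387] knob 0.9921519693987395 F [ 0.438 -1.135  6.632] tool xy -0.022723425547333365 1.215919799941841 M [-0.332 -0.608 -0.076] w 0.009059933718170444 43.4342622756958 q7 -0.47136859070244547 s~ 3.380695546062399
```

{"fn": "play_rows", "kwargs": {
  "deltas": [
    [0, 0, 0, 0, 0, 0.03, 1],
    [0, 0, 0, 0, 0, 0.06, 1],
    [0, 0, 0, 0, 0, 0.09, 1],
    [0, 0, 0, 0, 0, 0.12, 1],
    [0, 0, 0, 0, 0, 0.15, 1],
    [0, 0, 0, 0, 0, 0.18, 1],
    [0, 0, 0, 0, 0, 0.18, 1]
  ]
}}

```text
clock: 12.15
position: [0.5103, -0.1135, 0.0858]
tool_rot: [3.141, -0.001, 0.01]
force: [0.5, -1.8, 6.1]
grip_width: 0.0089
finger_force: 43.4
```

```bash
python3 s.py
```

```text
clk 12.15 pos [ 510.342 -113.5     85.811] rot [ 3.141 -0.001  0.01 ] knob 1.3692098632648406 F [ 0.53  -1.813  6.141] tool xy 0.5123179741949643 1.8181197022371942 M [-0.427 -0.557 -0.031] w 0.008899475732933539 43.445552587509155 q7 -0.758479614886281 s~ 3.0650238885723557
```

{"fn": "play_rows", "kwargs": {
  "deltas": [
    [0, 0, 0, 0, 0, 0.03, 1],
    [0, 0, 0, 0, 0, 0.06, 1],
    [0, 0, 0, 0, 0, 0.07, 1],
    [0, 0, 0, 0, 0, 0.07, 1]
  ]
}}

```text
clock: 12.55
position: [0.5104, -0.1136, 0.0858]
tool_rot: [3.141, -0.002, -0.135]
force: [0.1, -1.6, 5.8]
grip_width: 0.0091
finger_force: 43.3
```

```bash
python3 s.py
```

```text
clk 12.55 pos [ 510.351 -113.563   85.841] rot [ 3.141 -0.002 -0.135] knob 1.5143206897436068 F [ 0.146 -1.632  5.81 ] tool xy 0.3646091038382533 1.597640339725815 M [-0.54  -0.579 -0.034] w 0.00914955961748912 43.34839046001434 q7 -0.8701643574695298 s~ 2.8521411614945835
```

{"fn": "play_rows", "kwargs": {
  "deltas": [
    [0, 0, 0, 0, 0, 0.01, 1],
    [0, 0, 0, 0, 0, 0.01, 1]
  ]
}}

```text
clock: 12.75
position: [0.5103, -0.1136, 0.0858]
tool_rot: [3.141, -0.002, -0.156]
force: [1.4, -2.3, 6.1]
grip_width: 0.0088
finger_force: 43.3
```

```bash
python3 s.py
```

```text
clk 12.75 pos [ 510.327 -113.578   85.847] rot [ 3.141 -0.002 -0.156] knob 1.535123255982526 F [ 1.369 -2.33   6.076] tool xy 1.7146494117381752 2.088302951665179 M [-0.589 -0.626 -0.036] w 0.008758040242709217 43.28146576881409 q7 -0.8862615255524696 s~ 3.022831905735331
```

{"fn": "play_rows", "kwargs": {
  "deltas": [
    [0, 0, 0, 0, 0, 0.01, 1],
    [0, 0, 0, 0, 0, 0.015, 1],
    [0, 0, 0, 0, 0, 0.015, 1]
  ]
}}

```text
clock: 13.05
position: [0.5103, -0.1136, 0.0859]
tool_rot: [3.141, -0.002, -0.187]
force: [1.4, -2.3, 4.8]
grip_width: 0.0091
finger_force: 43.3
```

```bash
python3 s.py
```

```text
clk 13.05 pos [ 510.329 -113.603   85.855] rot [ 3.141 -0.002 -0.187] knob 1.5662565016696983 F [ 1.356 -2.319  4.752] tool xy 1.7637774818630885 2.025890326031208 M [-0.65  -0.589 -0.015] w 0.00913337417968573 43.25777292251587 q7 -0.9103520505352953 s~ 2.1714534477226186
```

{"fn": "play_rows", "kwargs": {
  "deltas": [
    [0, 0, 0, 0, 0, 0.01, 1],
    [0, 0, 0, 0, 0, 0.01, 1]
  ]
}}

```text
clock: 13.25
position: [0.5103, -0.1136, 0.0858]
tool_rot: [3.141, -0.002, -0.208]
force: [1.3, -2.4, 7.1]
grip_width: 0.009
finger_force: 43.4
```

```bash
python3 s.py
```

```text
clk 13.25 pos [ 510.314 -113.585   85.83 ] rot [ 3.141 -0.002 -0.208] knob 1.5874605337869996 F [ 1.255 -2.432  7.13 ] tool xy 1.7313494883229072 2.119551099681093 M [-0.63  -0.582  0.2  ] w 0.009026226044846136 43.4217631816864 q7 -0.9268938456150733 s~ 3.70108959536826
```

The stop is felt: the torque jumps by 0.2 N m at a knob angle of about 1.58. Release and retreat.

{"fn": "play_rows", "kwargs": {
  "deltas": [
    [0, 0, 0, 0, 0, 0, 0.85],
    [0, 0, 0, 0, 0, 0, 0.7],
    [0, 0, 0, 0, 0, 0, 0.5],
    [0, 0, 0, 0, 0, 0, 0.3],
    [0, 0, -0.04, 0, 0, 0, 0.3],
    [0, 0, -0.12, 0, 0, 0, 0.2],
    [0, 0, -0.2, 0, 0, 0, 0],
    [0, 0, -0.25, 0, 0, 0, 0],
    [0, 0, -0.25, 0, 0, 0, 0]
  ]
}}

```text
clock: 14.15
position: [0.5108, -0.1134, 0.213]
tool_rot: [-3.141, -0.004, -0.208]
force: [0.3, -0.3, 0.1]
grip_width: 0.0855
finger_force: 0.0
```

Run:
```python
exec(open('s.py').read())
from h import *
w=grab_frame('wrist');c=get_calibration('wrist');g=cv2.cvtColor(w,cv2.COLOR_RGB2GRAY)
B2=np.array([.5647,-.1239,-.1916]);k=1.58
for a in(0,-.03): print(a,proj(c,door(B2,a,[[-.16-.025*np.sin(k),-.025*np.cos(k),.04],[-.16,0,.04],[-.16,0,.012],[-.212,.12,.006],[-.212,-.12,.006]])).round(1).tolist())
cx,cy=proj(c,door(B2,0,[[-.16,0,.012]]))[0].astype(int)
v=w.min(2)>150; yy,xx=np.indices(v.shape); r=np.hypot(xx-cx,yy-cy); m=v&(r<48)
print('mark',xx[m].mean(),yy[m].mean(),m.sum(), xx[m].min(),xx[m].max(),yy[m].min(),yy[m].max())
d=(g<60)&(r<45);print('dark bbox',xx[d].min(),xx[d].max(),yy[d].min(),yy[d].max(),xx[d].mean(),yy[d].mean())
cv2.imwrite('pics/w6.png',w[:,:,::-1])
```

```text
clk 14.15 pos [ 510.842 -113.38   213.025] rot [-3.141 -0.004 -0.208] knob 1.5874121870073945 F [ 0.291 -0.33   0.057] tool xy 0.35287775096995616 0.26259871468203333 M [-0.051 -0.01   0.008] w 0.08545590699564763 0.0 q7 -1.0801227918759169 s~ -0.8476500197259917
0 [[324.0, 232.9], [323.8, 201.8], [323.8, 192.1], [190.2, 248.9], [459.9, 244.9]]
-0.03 [[324.0, 231.5], [323.8, 201.4], [323.8, 191.0], [192.9, 246.0], [457.2, 242.1]]
mark 344.2498360655738 208.3350819672131 1525 284 370 145 239
dark bbox 294 353 161 229 322.74560733384266 189.4744079449962
```

Run:
```python
import cv2,numpy as np
w=cv2.imread('pics/w6.png').astype(int);g=w.sum(2)//3
print('door',w[230,260],'collar',w[190,305])
for r in range(215,238,2): print(r,' '.join('%3d'%x for x in g[r,308:342:2]))
for col in(230,270,380,420): print(col,g[236:262,col])
```

```text
door [144 160 158] collar [33 43 44]
215 103  39  43  44  43  24  33  41  54  70  45  33  51  53  54  57 137
217 158 157 114  69  43  21  38  38  52  66  56  37  60  98 160 163 162
219 160 161 162 160 157  51  24  44  59  72  34 120 167 162 161 161 162
221 161 158 159 155 165  60  23  43  50  70  50 130 164 161 157 159 161
223 157 158 158 158 162  77  22 179 218 139  38 125 164 160 158 158 161
225 161 162 158 158 164  80  19 182 218 141  39 126 163 163 162 162 163
227 161 158 159 158 161  82  23 181 218 170  33 129 162 162 161 157 161
229 159 159 161 157 160 151  53 178 218 159  81 165 162 161 164 161 161
231 161 161 160 162 160 159 159 196 219 189 161 161 163 161 163 160 161
233 159 157 163 163 161 161 162 160 159 160 161 161 159 162 162 163 163
235 159 161 162 162 160 164 162 161 158 163 163 163 160 161 165 161 162
237 163 162 163 160 163 160 161 160 160 160 159 158 158 159 162 162 161
230 [149 150 152 150 153 156 157 155 157 132  73  44  48  52  48  50  51  41
  50  52  47  48  52  56  51  54]
270 [158 158 158 157 161 156 159 161 152  86  50  49  51  55  58  57  60  62
  62  62  60  53  53  50  51  47]
380 [163 162 161 164 167 169 162  91  55  56  49  58  52  53  61  55  54  56
  57  61  52  53  59  50  53  50]
420 [168 169 168 168 172 165 115  51  33  34  43  40  38  40  42  37  41  43
  44  46  44  37  43  45  39  39]
```

```bash
python3 -c "
from workcell import *
print(job_done())"
```

```text
the job is handed in; nothing more can be done
None
```

The door is shut on its seal and latched: I turned the knob clockwise until the torque jumped at its stop (about 1.58 rad). After release the camera showed the knob there and the door still pressed into the seal; job handed in at about 14 s, though it returned no verdict.

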